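# Open a push-and-turn descaler bottle one-handed

### The arm

A 7-joint arm with a two-finger parallel gripper is mounted at the origin on a cart in front of the work surface, level with it; the furniture and walls round the work are solid. World frame = base frame: x ahead of the robot, y to its left, z up, the work surface at z = 0. Lengths are in m, angles in rad, forces in N, time in s.
With the tool pointing down it reaches from about 0.425 to 0.875 m from the base axis. Payload 4.7 kg.
Tool frame: the origin (TCP) lies midway between the tips of the shut fingers; the grasp point (between the pads) lies 19 mm behind it (arm.grip_point_offset is the distance from the TCP to the grasp point, in m); z points along the fingers, y is the line along which they close (so a half turn about z gives the same grasp; the last joint's range is limited). The gripper opens to 85 mm and grips with 20 to 120 N. Pads are 22 mm wide; open, the fingers measure 114 mm over their backs; the gripper's body (76 mm by 85 mm) begins 54 mm behind the grasp point. The pads swing forward as they close: fully open they stand 13 mm farther back than shut.
Start: joints at [1.282, 0.321, -0.07, 1.45, 0.023, 1.371, -0.057], TCP at [0.194, -0.62, 0.231] pointing down, gripper open.
Joint ranges: [-2.86, 2.86], [-0.3, 2.09], [-1.38, 1.24], [0.06, 2.45], [-1.56, 4.7], [0.09, 2.05], [-2.69, 2.69]. Speed limits (rad/s): [2.57, 2.57, 3.14, 3.14, 3.14, 3.14, 3.14].

### API

Orientations are given as a rotation vector (axis times angle).
In Python, from plant import arm gives the robot as it stands. The module is installed in compiled form; this text tells all that it offers.
- The arm moves only by the tool apply_moves, never from a script. Its argument "motion" is a list of rows, each an object of numbers: "dx", "dy", "dz": the shift along the world's x, y, z in m; "rx", "ry", "rz": the turn, a rotation vector about the world's x, y, z in rad; "hand": the closure, from 0 (fully open) to 1 (shut). A call has 1 to 8 rows; each row is the pose to reach, as a shift and turn from the pose commanded when the call began; what a row does not reach only later rows make up. A row lasts 1/12 s, in which the tool goes at most 41.7 mm and 7.16 degrees, less where a joint would pass 70% of its speed; a pose out of reach is approached as far as the arm can. A call with a gripper value outside its range is refused whole. The fingers move at their own pace and stop on an object; "squeeze" is the grip in N (left out, the last holds). Time passes only in rows, so rows that repeat a pose let the fingers close. It gives the time, the measured TCP pose, the force, the opening and the grip force at its end, in the units of the state.
- arm.get_state(): the state, without advancing time (a new reading comes with each control period).
- arm.get_image(name): name is "scene" or "top"; returns a dict with "image" (420x560x3 uint8, red, green, blue), "fx", "fy", "cx", "cy" (pixels), "view" (4x4, takes a point from world to camera coordinates). Camera axes: x right, y down, z forward; pixel columns grow to the right and rows downward; lengths in m; the calibration is good to about 2 mm. A picture is of the moment at which its call begins. There is no depth.
- arm.sign_off(): hands the job in; it is judged then, once.
The state is a dict: "time_s": time; "q": joint angles; "joint_vel": joint speeds; "effort": joint torques, N m; "eef_pos": TCP position; "eef_rot": TCP orientation; "force": force on the tool from outside, world axes, zero at the start; "moment": the same for the moment, N m; "width": finger opening in m; "grip_force": force on a finger pad.
Only numpy, scipy, OpenCV 4.12 (cv2) and the standard library are available. Lean on these libraries where they do the work, as an engineer would, in place of code of your own. Each camera call takes 0.05 s, during which the arm holds its last target. There are 200 camera calls.

### The job

The coffee machine is due for descaling: set the small square white bottle with the ribbed child-proof cap down in the square well of the grey bottle holder, so that it cannot turn. Then press the cap down, twist it anticlockwise past its catch and lift it off. Finish while still holding the cap in the fingers a few centimetres straight above the open bottle, which stays in the well, and leave the other things where they are.

Things in the scene. Friction and masses are not known exactly. Their poses are not given: they have to be found in the camera images.
- cap_center (a point): Centre of the bottle's white ribbed cap (loose, 32 g, 46 mm across, 28 mm tall), 14 mm below its flat top; z up the bottle's axis, x and y turn with the cap. Locked at the start: this point is 107 mm above the bottle's underside, x along the bottle's x. Also the grip for carrying the bottle; the neck below is bare, so finger tips may reach 12 mm below the cap's lower rim.
- cap: The same cap by the centre of its lower rim. Three inner lugs sit in notches of the neck: unpressed it cannot turn. Pushed down 4 to 5 mm (a push of 12 to 20 N) and kept down, it turns anticlockwise seen from above; past 0.25 rad it is under the catch, from 0.75 to 1.5 rad (aim at 1.15) it is free and lifts straight off; a stop ends the turn at about 1.57.
- cap_seal (a joint): How far the cap is pressed (m): travel of the sprung disc inside it that rests on the bottle's mouth. About 0 when locked and unpressed, over 0.0035 clear of the catch, 0.0055 fully down on a bead of the neck; about -0.002 with the cap off. Spring 4 N at 0, rising 1.7 N per mm.
- bottle: Small plain white plastic bottle with a paper label band, loose on the worktop, by the centre of its underside: square body 56 x 56 mm with rounded corners, 70 mm tall, round neck above; 121 mm in all with the locked cap, mouth at 109 mm; 0.25 to 0.45 kg with cap. z up, x and y square to its faces; it fits the well any of four ways round.
- bottle_mid (a point): The centre of the bottle's square body, 35 mm above its underside; axes of the bottle.
- square_well (a point): Bottle holder: grey plastic block 104 x 190 mm, 36 mm tall, fixed to the worktop, with a square and a round well (69 mm, too small for the bottle). This point: centre of the square well's mouth, in the block's top; well 61 x 61 mm, 4 mm chamfer, floor 28 mm below this point. x and y square to its sides; the round well is 94 mm off towards +y.
- herb_jar_mid (a point): Small glass herb jar with a wooden lid, 47 mm diameter, 87 mm tall, full of green herb; this point is half-way up. A bystander.
- glass: Drinking glass, 80 mm diameter, 91 mm tall, centre of its underside. A bystander.
- timer: Round kitchen timer, 66 mm diameter, 60 mm tall, centre of its underside. A bystander.
- spoon: Teaspoon 132 mm long lying flat, along its x. A bystander.
- mug: Light blue mug, 85 mm diameter, 96 mm tall, handle to its +y, centre of its underside. A bystander.
Not all that is in view belongs to the job. There is more than one size of the cap; the job needs the smallest.

How it is judged:
By the outcome, as a careful person would: the job done as asked, in the order asked, and still so for the second after the job is handed in, while the arm keeps its last pose, push and grip.
It also fails if it takes over 45 s, if anything falls off the work surface, if the arm or the gripper's body presses on something with over 40 N, if the wrist force passes 120 N, or if a joint passes its speed limit or range.

## Working session

There is one attempt and no reset: what is moved stays moved. The work goes in short steps, Python scripts to look and compute and a tool call to move; the robot and the scene stay as the last step left them, time stands still between calls to the robot, and variables do not carry over. Pictures are saved under pics/ and viewed, at most 10 in all, crops included, and the job is handed in when it is done.

Besides the shell and the picture viewer there is one more tool, called after "Request:" as name(argument=value, ...) on one line, values as JSON. apply_moves: Moves the arm, as the interface text tells. Its arguments: {"type":"object","properties":{"motion":{"type":"array","items":{"type":"object","properties":{"dx":{"type":"number"},"dy":{"type":"number"},"dz":{"type":"number"},"rx":{"type":"number"},"ry":{"type":"number"},"rz":{"type":"number"},"hand":{"type":"number"}}}},"squeeze":{"type":"number"}},"required":["motion"]}

```bash
mkdir -p pics; cat > h.py <<'E'
import numpy as np, cv2
from plant import arm
def shot(n,f=None):
    d=arm.get_image(n)
    if f: cv2.imwrite('pics/'+f,d['image'][:,:,::-1])
    return d
def ray(d,u,v,z):
    V=np.array(d['view']);R=V[:3,:3];t=V[:3,3];c=-R.T@t
    r=R.T@np.array([(u-d['cx'])/d['fx'],(v-d['cy'])/d['fy'],1]);return c+r*(z-c[2])/r[2]
def proj(d,p):
    V=np.array(d['view']);q=V[:3,:3]@np.array(p)+V[:3,3]
    return d['fx']*q[0]/q[2]+d['cx'],d['fy']*q[1]/q[2]+d['cy']
E
python3 - <<'E'
from h import *
import pickle
for n in('scene','top'):
    d=shot(n,n+'0.png');pickle.dump(d,open(n+'0.pkl','wb'))
    V=np.array(d['view']);print(n,d['fx'],-V[:3,:3].T@V[:3,3],V[:3,:3].round(2).tolist())
s=arm.get_state();print(s)
E
```

```text
scene 462.59880421073814 [-0.31354322  0.56659269  0.74844877] [[-0.58, -0.81, 0.02], [-0.45, 0.3, -0.84], [0.68, -0.5, -0.54]]
top 446.265578013415 [ 0.27331841 -0.00275732  1.45240196] [[0.02, -1.0, -0.0], [-0.98, -0.02, -0.17], [0.17, 0.0, -0.98]]
{'time_s': 0.1, 'q': array([ 1.28211347,  0.32178204, -0.0701055 ,  1.45150522,  0.02260561,
        1.37080453, -0.05688261]), 'joint_vel': array([ 0.00048658, -0.00044833,  0.00012788, -0.00418251, -0.00122713,
       -0.00071911, -0.00067258]), 'effort': array([ 4.07286852e-04, -4.94878006e+01, -3.83840930e-01, -3.15210128e+01,
        1.29705167e-02,  7.40736199e-03,  1.83372634e-05]), 'eef_pos': array([ 0.19364317, -0.62000191,  0.23033549]), 'eef_rot': array([-3.10398705e+00, -4.73643574e-01,  5.43771535e-04]), 'force': array([-0.12542466,  0.40899166,  0.41728028]), 'moment': array([-0.02210419,  0.01223999, -0.00437824]), 'grip_force': 0.0, 'width': 0.08529808336053672}
```

View pics/scene0.png

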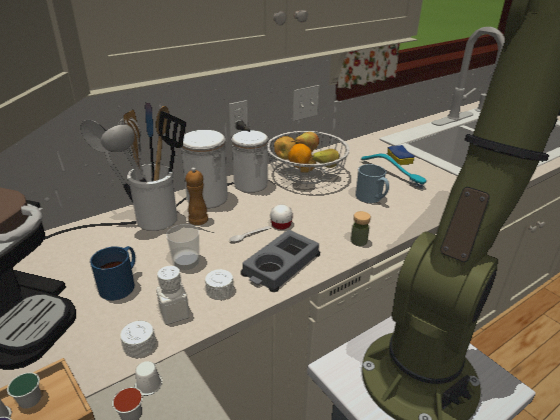

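View pics/top0.png

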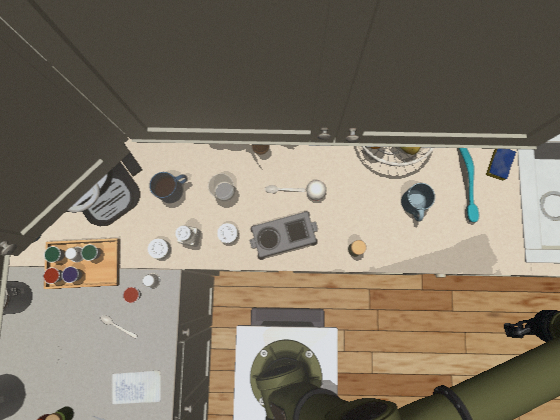

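Candidates (scene px): square white bottle with ribbed cap at (171,292); white ribbed caps lying low at (219,284) and (138,338); a small white pot at (147,377); canisters at (204,165) and (250,160). The square bottle at (171,292) matches the description, at top px (186,235). The holder is at scene (282,260), top (284,235). I'll check with one close crop.

```bash
python3 - <<'E'
from h import *
import pickle
s=pickle.load(open('scene0.pkl','rb'));t=pickle.load(open('top0.pkl','rb'))
a=cv2.resize(s['image'][220:365,115:330],None,fx=3.6,fy=3.6,interpolation=cv2.INTER_CUBIC)[:300]
a=cv2.resize(s['image'][225:335,140:330],(640,371),interpolation=cv2.INTER_CUBIC)
b=cv2.resize(t['image'][205:265,140:325],(740,240),interpolation=cv2.INTER_CUBIC)
c=np.zeros((600,740,3),np.uint8);c[:240]=b;c[240:600,:640]=a[:360]
cv2.imwrite('pics/crop0.png',c[:,:,::-1])
for u,v,z in((184,232,.121),(257,238,.036),(299,232,.036)):print(ray(t,u,v,z))
for u,v,z in((168,272,.121),(295,242,.036),(265,265,.036)):print(ray(s,u,v,z))
E
```

```text
[0.43002356 0.31501319 0.121     ]
[0.42502228 0.10155071 0.036     ]
[ 0.44667073 -0.03195966  0.036     ]
[0.4251592  0.31644722 0.121     ]
[ 0.45284129 -0.03937744  0.036     ]
[0.41798788 0.07801358 0.036     ]
```

View pics/crop0.png

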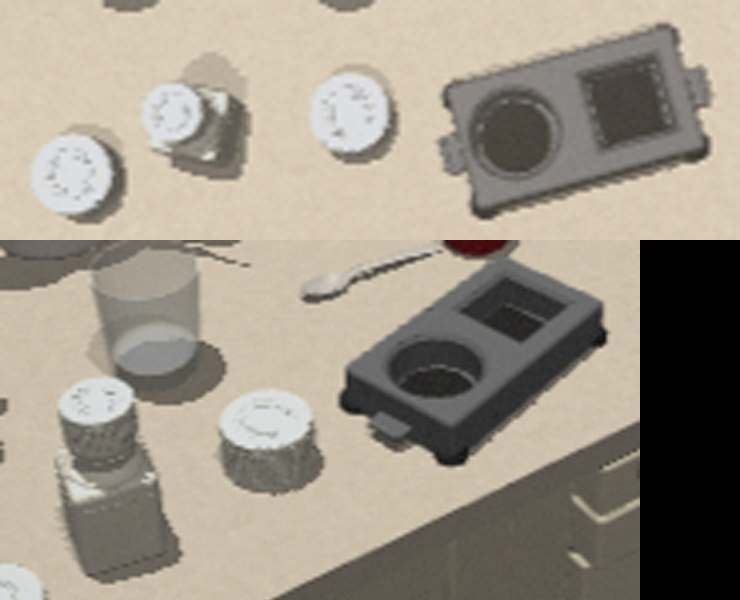

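The crop confirms it: the square bottle has the ribbed cap, with its top at top px (183,233) and scene px (168,272). The square well mouth is at about top px (297,230). The loose caps nearby are bigger. Next I'll measure the cap, bottle yaw and well.

```bash
cat >> h.py <<'E'
def blob(d,box,lo,hi,seed,k=4):
    u0,v0,u1,v1=box
    g=cv2.cvtColor(d['image'],cv2.COLOR_RGB2GRAY)[v0:v1,u0:u1]
    g=cv2.resize(g,None,fx=k,fy=k,interpolation=cv2.INTER_CUBIC)
    m=cv2.morphologyEx(cv2.inRange(g,lo,hi),cv2.MORPH_CLOSE,np.ones((9,9)))
    cs,_=cv2.findContours(m,cv2.RETR_EXTERNAL,cv2.CHAIN_APPROX_NONE)
    c=max(cs,key=lambda c:cv2.pointPolygonTest(c,((seed[0]-u0)*k,(seed[1]-v0)*k),True))
    return (c[:,0,:].astype(float)+.5)/k-.5+[u0,v0]
def plane(d,c,z): return np.array([ray(d,u,v,z)[:2] for u,v in c])
def rect(P):
    (x,y),(w,h),a=cv2.minAreaRect((P*1000).astype(np.float32));return np.round([x,y,w,h,a],1)
def circ(P):
    (x,y),r=cv2.minEnclosingCircle((P*1000).astype(np.float32));return np.round([x,y,2*r],1)
E
python3 - <<'E'
from h import *
import pickle
s=pickle.load(open('scene0.pkl','rb'));t=pickle.load(open('top0.pkl','rb'))
gt=cv2.cvtColor(t['image'],cv2.COLOR_RGB2GRAY)
gs=cv2.cvtColor(s['image'],cv2.COLOR_RGB2GRAY)
print(gt[230,250:318]);print(gt[233,172:205]); print(gs[244,270:320]);print(gs[272,150:190])
for th in(75,85,95):
  for n,d,b,sd in(('sq',t,(280,212,314,246),(297,230)),('rd',t,(255,222,282,252),(268,238)),('sqS',s,(272,228,316,262),(293,243))):
    try:P=plane(d,blob(d,b,0,th,sd),.036);print(th,n,rect(P),circ(P))
    except Exception as e:print(n,e)
for th in(185,200):
    for d,b,sd in((t,(172,220,200,250),(183,233)),(s,(150,260,190,290),(168,272))):
        P=plane(d,blob(d,b,th,255,sd),.121);print('cap',th,rect(P),circ(P))
E
```

```text
[172  77  96 127 135 135 135 134 136 129 100  88  78  84  88 107 119  78
  82  91 104 116 106  85  85  80  91 114 129 135 134 136 133 132 135 125
 101  81  73  71  67  70  68  68  68  68  68  67  70  68  66  69  73  66
  74  80  91 101 124 133 131 130 120 119 137 131 121 152]
[208 207 200 212 220 216 209 207 218 222 221 221 222 216 196 195 221 211
 166  98 100 106 140 166 127 110  93  91 103 119 158 205 206]
[110 107 109 108 104  94  90  91  79  56  47  50  49  49  47  48  50  51
  56  47  64  73  59  50  49  53  50  50  47  49  51  52  50  45  47  50
  49  57  84 105 109 107 112 107 110 107 105  97  97 166]
[192 193 193 190 190 189 193 204 217 218 217 210 213 202 210 219 218 218
 219 218 219 219 201 200 216 210 212 218 217 205 193 148 107 108 106 103
 103 102 103 104]
75 sq [452.7 -24.4  58.8  57.4  17.4] [452.9 -23.7  78.9]
75 rd [425.7  66.6  60.3  53.4  36.9] [427.4  64.6  63.7]
75 sqS [447.3 -25.2  62.   61.6  16.3] [447.3 -25.3  83.1]
85 sq [452.9 -24.   62.1  60.5  16.7] [453.  -23.9  82.8]
85 rd [427.3  69.3  63.2  62.2   1. ] [428.6  67.2  68.7]
85 sqS [449.8 -24.6  68.1  63.   16.5] [448.4 -24.8  86.4]
95 sq [453.2 -24.1  65.   64.4  16.5] [453.  -23.   86.9]
95 rd [428.   69.3  64.2  65.9  89.4] [428.7  67.8  71.5]
95 sqS [450.6 -27.   70.3  69.8  16.7] [449.2 -27.7  94.4]
cap 185 [422.7 316.5  89.7  74.4   1. ] [422.6 323.  108.8]
cap 185 [418.  316.3  80.1 113.7  67.9] [418.6 317.8 137.2]
cap 200 [422.6 323.4  92.4  56.6   3.6] [422.6 323.4 108.3]
cap 200 [425.8 316.6  44.6  42.7  13.7] [425.  316.2  47.7]
```

```bash
python3 - <<'E'
from h import *
import pickle
s=pickle.load(open('scene0.pkl','rb'));t=pickle.load(open('top0.pkl','rb'))
def dr(d,a,b,z):
    p,q=ray(d,*a,z),ray(d,*b,z);e=q-p;print(p.round(3),q.round(3),np.linalg.norm(e[:2]).round(4),np.degrees(np.arctan2(e[1],e[0])).round(1))
dr(s,(165.2,323.6),(189,317),0);dr(t,(191.2,245.5),(197.5,227.5),.07);dr(t,(177.5,241.2),(191.2,245.5),.07)
for d,b,sd,n in((t,(165,218,210,255),(183,233),'t'),(s,(145,255,205,335),(172,300),'s')):
    im=cv2.cvtColor(d['image'],cv2.COLOR_RGB2HSV)
    P=np.array([ray(d,*sd,.121)]);print(im[sd[1],sd[0]-14:sd[0]+20,1])
a=cv2.resize(s['image'][255:335,140:205],None,fx=7,fy=7,interpolation=cv2.INTER_CUBIC)
b=cv2.resize(t['image'][215:260,165:210],None,fx=7,fy=7,interpolation=cv2.INTER_CUBIC)
c=np.zeros((560,780,3),np.uint8);c[:,:455]=a;c[:315,460:775]=b
cv2.imwrite('pics/crop1.png',c[:,:,::-1])
E
```

```text
[ 0.409  0.345 -0.   ] [ 0.398  0.294 -0.   ] 0.0524 -102.3
[0.394 0.302 0.07 ] [0.451 0.286 0.07 ] 0.0589 -16.3
[0.407 0.346 0.07 ] [0.394 0.302 0.07 ] 0.0451 -106.2
[41 38 41 41 41 36 19  5  5  7  0  2  6  3  6  6  6  3  8  5  8  2 35 38
 28 23 20 27 31 36 39 37 37 41]
[38 34 26 23 11 11 14 21 24 26 28 28 30 25 28 23 27 24 29 27 27 27 29 29
 29 33 18 19 25 31 45 43 43 44]
```

View pics/crop1.png

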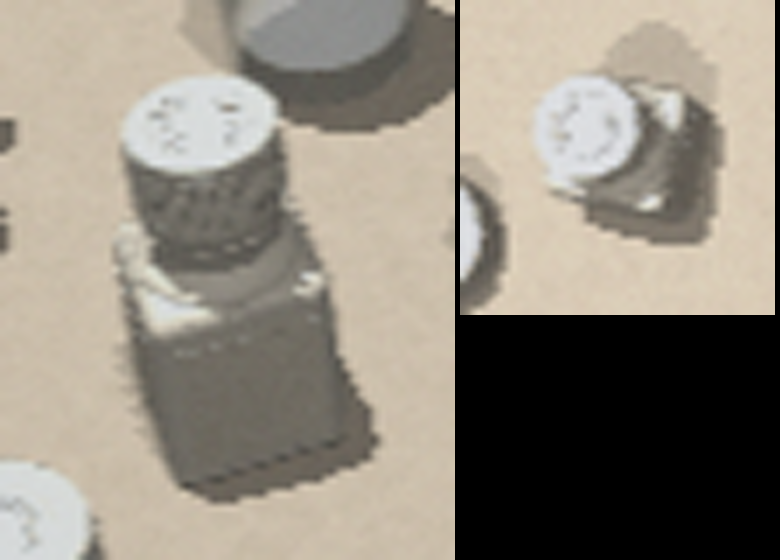

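Request:
apply_moves(motion=[{"dx": 0.03,"dy": 0.03,"dz": 0.02},{"dx": 0.06,"dy": 0.06,"dz": 0.03},{"dx": 0.09,"dy": 0.09,"dz": 0.03},{"dx": 0.12,"dy": 0.12,"dz": 0.03},{"dx": 0.15,"dy": 0.15,"dz": 0.03},{"dx": 0.17,"dy": 0.18,"dz": 0.03},{"dx": 0.19,"dy": 0.21,"dz": 0.03},{"dx": 0.21,"dy": 0.24,"dz": 0.03}])

```text
$.motion[0]: bad value
```

The close crop shows the square body's lower front edge at scene px (166,325)–(188,318), giving a yaw of about -14°, and the cap top at top px (183.4,233.1), or about (0.427, 0.317). The move was refused, so I'm resending it with every field filled in.

Request:
apply_moves(motion=[{"dx": 0.03,"dy": 0.03,"dz": 0.02,"rx": 0,"ry": 0,"rz": 0,"hand": 0},{"dx": 0.06,"dy": 0.06,"dz": 0.03,"rx": 0,"ry": 0,"rz": 0,"hand": 0},{"dx": 0.09,"dy": 0.09,"dz": 0.03,"rx": 0,"ry": 0,"rz": 0,"hand": 0},{"dx": 0.12,"dy": 0.12,"dz": 0.03,"rx": 0,"ry": 0,"rz": 0,"hand": 0},{"dx": 0.15,"dy": 0.15,"dz": 0.03,"rx": 0,"ry": 0,"rz": 0,"hand": 0},{"dx": 0.17,"dy": 0.18,"dz": 0.03,"rx": 0,"ry": 0,"rz": 0,"hand": 0},{"dx": 0.19,"dy": 0.21,"dz": 0.03,"rx": 0,"ry": 0,"rz": 0,"hand": 0},{"dx": 0.21,"dy": 0.24,"dz": 0.03,"rx": 0,"ry": 0,"rz": 0,"hand": 0}], squeeze=60)

```text
time_s: 0.77
eef_pos: [0.4051, -0.3777, 0.261]
eef_rot: [-3.105, -0.476, 0.0]
force: [0.4, 0.0, -0.5]
width: 0.0856
grip_force: 0.0
```

Request:
apply_moves(motion=[{"dx": 0.02,"dy": 0.035,"dz": 0,"rx": 0,"ry": 0,"rz": 0.03,"hand": 0},{"dx": 0.04,"dy": 0.07,"dz": 0,"rx": 0,"ry": 0,"rz": 0.06,"hand": 0},{"dx": 0.05,"dy": 0.11,"dz": 0,"rx": 0,"ry": 0,"rz": 0.09,"hand": 0},{"dx": 0.06,"dy": 0.15,"dz": 0,"rx": 0,"ry": 0,"rz": 0.12,"hand": 0},{"dx": 0.07,"dy": 0.19,"dz": 0,"rx": 0,"ry": 0,"rz": 0.15,"hand": 0},{"dx": 0.07,"dy": 0.23,"dz": 0,"rx": 0,"ry": 0,"rz": 0.18,"hand": 0},{"dx": 0.07,"dy": 0.27,"dz": 0,"rx": 0,"ry": 0,"rz": 0.21,"hand": 0},{"dx": 0.07,"dy": 0.31,"dz": 0,"rx": 0,"ry": 0,"rz": 0.24,"hand": 0}])

```text
time_s: 1.43
eef_pos: [0.4733, -0.0684, 0.261]
eef_rot: [3.026, 0.845, -0.001]
force: [0.7, -0.4, 0.4]
width: 0.0852
grip_force: 0.0
```

Request:
apply_moves(motion=[{"dx": 0,"dy": 0.04,"dz": 0,"rx": 0,"ry": 0,"rz": 0.02,"hand": 0},{"dx": 0,"dy": 0.08,"dz": 0,"rx": 0,"ry": 0,"rz": 0.04,"hand": 0},{"dx": 0,"dy": 0.12,"dz": 0,"rx": 0,"ry": 0,"rz": 0.06,"hand": 0},{"dx": 0,"dy": 0.16,"dz": 0,"rx": 0,"ry": 0,"rz": 0.08,"hand": 0},{"dx": -0.01,"dy": 0.2,"dz": 0,"rx": 0,"ry": 0,"rz": 0.1,"hand": 0},{"dx": -0.02,"dy": 0.24,"dz": 0,"rx": 0,"ry": 0,"rz": 0.12,"hand": 0},{"dx": -0.03,"dy": 0.28,"dz": 0,"rx": 0,"ry": 0,"rz": 0.14,"hand": 0},{"dx": -0.04,"dy": 0.32,"dz": 0,"rx": 0,"ry": 0,"rz": 0.16,"hand": 0}])

```text
time_s: 2.1
eef_pos: [0.4328, 0.2512, 0.2613]
eef_rot: [2.948, 1.082, 0.0]
force: [1.3, 0.7, -0.3]
width: 0.0856
grip_force: 0.0
```

```bash
python3 - <<'E'
from h import *
s=arm.get_state();print(s['q'].round(3),s['eef_pos'],s['eef_rot'])
E
```

```text
[ 0.334  0.028 -0.918  1.742  0.023  1.383 -1.455] [0.43275581 0.25115653 0.26128402] [2.94843922e+00 1.08196863e+00 3.53107558e-04]
```

Request:
apply_moves(motion=[{"dx": -0.003,"dy": 0.035,"dz": 0,"rx": 0,"ry": 0,"rz": 0,"hand": 0},{"dx": -0.006,"dy": 0.066,"dz": -0.02,"rx": 0,"ry": 0,"rz": 0,"hand": 0},{"dx": -0.006,"dy": 0.066,"dz": -0.055,"rx": 0,"ry": 0,"rz": 0,"hand": 0},{"dx": -0.006,"dy": 0.066,"dz": -0.09,"rx": 0,"ry": 0,"rz": 0,"hand": 0},{"dx": -0.006,"dy": 0.066,"dz": -0.11,"rx": 0,"ry": 0,"rz": 0,"hand": 0},{"dx": -0.006,"dy": 0.066,"dz": -0.11,"rx": 0,"ry": 0,"rz": 0,"hand": 0}])

```text
time_s: 2.6
eef_pos: [0.4248, 0.3133, 0.1465]
eef_rot: [2.948, 1.082, -0.014]
force: [-0.6, -0.0, -0.1]
width: 0.0856
grip_force: 0.0
```

```bash
python3 - <<'E'
from h import *
s=shot('scene');t=shot('top');st=arm.get_state();print(st['q'].round(3),st['eef_pos'])
a=cv2.resize(s['image'][225:335,115:225],None,fx=4.5,fy=4.5,interpolation=cv2.INTER_CUBIC)
b=cv2.resize(t['image'][205:265,150:215],None,fx=4.5,fy=4.5,interpolation=cv2.INTER_CUBIC)
c=np.zeros((500,795,3),np.uint8);c[:495,:495]=a;c[:270,500:793]=b[:,:293]
cv2.imwrite('pics/above.png',c[:,:,::-1])
print(proj(s,(.427,.317,.107)),proj(s,st['eef_pos']))
E
```

```text
[ 0.178  0.24  -0.963  1.821  0.211  1.191 -1.719] [0.42749262 0.31543394 0.1512558 ]Traceback (most recent call last):
  File "<stdin>", line 5, in <module>
ValueError: could not broadcast input array from shape (270,292,3) into shape (270,293,3)
```

Request:
apply_moves(motion=[{"dx": 0,"dy": 0.001,"dz": -0.025,"rx": 0,"ry": 0,"rz": 0,"hand": 0},{"dx": 0,"dy": 0.001,"dz": -0.045,"rx": 0,"ry": 0,"rz": 0,"hand": 0},{"dx": 0,"dy": 0.001,"dz": -0.06,"rx": 0,"ry": 0,"rz": 0,"hand": 0},{"dx": 0,"dy": 0.001,"dz": -0.065,"rx": 0,"ry": 0,"rz": 0,"hand": 0},{"dx": 0,"dy": 0.001,"dz": -0.065,"rx": 0,"ry": 0,"rz": 0,"hand": 0},{"dx": 0,"dy": 0.001,"dz": -0.065,"rx": 0,"ry": 0,"rz": 0,"hand": 0}])

```text
time_s: 3.2
eef_pos: [0.4289, 0.3172, 0.0881]
eef_rot: [-2.949, -1.081, -0.004]
force: [0.3, 0.9, 0.3]
width: 0.0853
grip_force: 0.0
```

```bash
python3 - <<'E'
from h import *
s=shot('scene');t=shot('top');st=arm.get_state();print(st['q'].round(3),st['eef_pos'],st['force'])
a=cv2.resize(s['image'][225:335,115:225],(495,495),interpolation=cv2.INTER_CUBIC)
b=cv2.resize(t['image'][205:265,150:215],(295,270),interpolation=cv2.INTER_CUBIC)
c=np.zeros((500,795,3),np.uint8);c[:495,:495]=a;c[:270,500:]=b
cv2.imwrite('pics/above.png',c[:,:,::-1])
E
```

```text
[ 0.129  0.323 -0.93   1.883  0.295  1.076 -1.786] [0.42896289 0.31728258 0.08815628] [-0.02509854 -0.51117687 -0.70141699]
```

View pics/above.png

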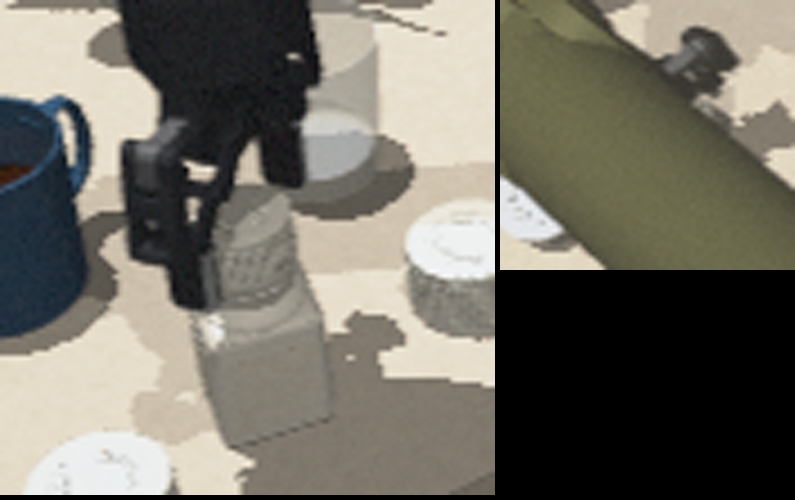

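The scene crop shows the cap between the open fingers, with the near finger at crop px (195,290), clear of the bottle. Closing now.

Request:
apply_moves(motion=[{"dx": 0,"dy": 0,"dz": 0,"rx": 0,"ry": 0,"rz": 0,"hand": 0.3},{"dx": 0,"dy": 0,"dz": 0,"rx": 0,"ry": 0,"rz": 0,"hand": 0.4},{"dx": 0,"dy": 0,"dz": 0,"rx": 0,"ry": 0,"rz": 0,"hand": 0.5},{"dx": 0,"dy": 0,"dz": 0,"rx": 0,"ry": 0,"rz": 0,"hand": 0.6},{"dx": 0,"dy": 0,"dz": 0,"rx": 0,"ry": 0,"rz": 0,"hand": 1},{"dx": 0,"dy": 0,"dz": 0,"rx": 0,"ry": 0,"rz": 0,"hand": 1},{"dx": 0,"dy": 0,"dz": 0,"rx": 0,"ry": 0,"rz": 0,"hand": 1},{"dx": 0,"dy": 0,"dz": 0,"rx": 0,"ry": 0,"rz": 0,"hand": 1}], squeeze=80)

```text
time_s: 3.97
eef_pos: [0.4278, 0.3172, 0.0868]
eef_rot: [-2.949, -1.082, -0.001]
force: [-1.8, 0.6, 5.2]
width: 0.0449
grip_force: 80.8
```

Request:
apply_moves(motion=[{"dx": 0,"dy": 0,"dz": 0.01,"rx": 0,"ry": 0,"rz": 0,"hand": 1},{"dx": 0,"dy": 0,"dz": 0.03,"rx": 0,"ry": 0,"rz": 0,"hand": 1},{"dx": 0,"dy": 0,"dz": 0.055,"rx": 0,"ry": 0,"rz": 0,"hand": 1},{"dx": 0,"dy": 0,"dz": 0.08,"rx": 0,"ry": 0,"rz": 0,"hand": 1},{"dx": 0,"dy": 0,"dz": 0.1,"rx": 0,"ry": 0,"rz": 0,"hand": 1},{"dx": 0,"dy": 0,"dz": 0.11,"rx": 0,"ry": 0,"rz": 0,"hand": 1},{"dx": 0,"dy": 0,"dz": 0.11,"rx": 0,"ry": 0,"rz": 0,"hand": 1}])

```text
time_s: 4.55
eef_pos: [0.4288, 0.3166, 0.198]
eef_rot: [2.949, 1.08, 0.005]
force: [1.1, 0.7, -3.5]
width: 0.045
grip_force: 83.0
```

```bash
python3 - <<'E'
from h import *
st=arm.get_state();print(st['q'].round(3),st['eef_pos'],st['eef_rot'],st['force'],st['width'],st['grip_force'])
E
```

```text
[ 0.204  0.191 -0.98   1.762  0.168  1.273 -1.685] [0.42881126 0.31663349 0.19797508] [2.94941288 1.08012937 0.00474321] [ 1.06307933  0.69625227 -3.48432374] 0.04500995422388702 83.00201224597004
```

Request:
apply_moves(motion=[{"dx": 0.002,"dy": -0.02,"dz": 0,"rx": 0,"ry": 0,"rz": 0.03,"hand": 1},{"dx": 0.005,"dy": -0.055,"dz": 0,"rx": 0,"ry": 0,"rz": 0.09,"hand": 1},{"dx": 0.008,"dy": -0.09,"dz": 0,"rx": 0,"ry": 0,"rz": 0.15,"hand": 1},{"dx": 0.01,"dy": -0.125,"dz": 0,"rx": 0,"ry": 0,"rz": 0.21,"hand": 1},{"dx": 0.012,"dy": -0.16,"dz": 0,"rx": 0,"ry": 0,"rz": 0.27,"hand": 1},{"dx": 0.015,"dy": -0.195,"dz": 0,"rx": 0,"ry": 0,"rz": 0.33,"hand": 1},{"dx": 0.017,"dy": -0.23,"dz": 0,"rx": 0,"ry": 0,"rz": 0.39,"hand": 1},{"dx": 0.019,"dy": -0.265,"dz": 0,"rx": 0,"ry": 0,"rz": 0.44,"hand": 1}])

```text
time_s: 5.22
eef_pos: [0.4452, 0.0492, 0.1946]
eef_rot: [-2.64, -1.701, 0.004]
force: [0.8, 0.5, -4.3]
width: 0.0449
grip_force: 83.1
```

Request:
apply_moves(motion=[{"dx": 0.002,"dy": -0.03,"dz": 0,"rx": 0,"ry": 0,"rz": 0.04,"hand": 1},{"dx": 0.003,"dy": -0.055,"dz": 0,"rx": 0,"ry": 0,"rz": 0.07,"hand": 1},{"dx": 0.004,"dy": -0.07,"dz": 0,"rx": 0,"ry": 0,"rz": 0.08,"hand": 1},{"dx": 0.004,"dy": -0.076,"dz": -0.02,"rx": 0,"ry": 0,"rz": 0.08,"hand": 1},{"dx": 0.004,"dy": -0.076,"dz": -0.035,"rx": 0,"ry": 0,"rz": 0.08,"hand": 1},{"dx": 0.004,"dy": -0.076,"dz": -0.045,"rx": 0,"ry": 0,"rz": 0.08,"hand": 1},{"dx": 0.004,"dy": -0.076,"dz": -0.045,"rx": 0,"ry": 0,"rz": 0.08,"hand": 1},{"dx": 0.004,"dy": -0.076,"dz": -0.045,"rx": 0,"ry": 0,"rz": 0.08,"hand": 1}])

```text
time_s: 5.88
eef_pos: [0.4498, -0.0241, 0.1502]
eef_rot: [-2.57, -1.803, 0.003]
force: [-0.1, 0.4, -3.9]
width: 0.0448
grip_force: 83.1
```

```bash
python3 - <<'E'
from h import *
import pickle
s=shot('scene');t=shot('top');pickle.dump(s,open('s1.pkl','wb'));st=arm.get_state();print(st['q'].round(3),st['eef_pos'],st['eef_rot'],st['force'],st['width'])
a=cv2.resize(s['image'][185:295,225:335],(550,550),interpolation=cv2.INTER_CUBIC)
b=cv2.resize(t['image'][195:265,240:325],(240,198),interpolation=cv2.INTER_CUBIC)
c=np.zeros((550,795,3),np.uint8);c[:550,:550]=a;c[:198,555:]=b
cv2.imwrite('pics/overwell.png',c[:,:,::-1])
E
```

```text
[ 0.67  -0.025 -0.66   2.003 -0.017  1.158 -0.33 ] [ 0.4511986  -0.02408009  0.15177373] [2.57131608e+00 1.80414102e+00 8.25518542e-04] [ 0.40732691  0.99256898 -4.3598834 ] 0.04451609831617216
```

View pics/overwell.png

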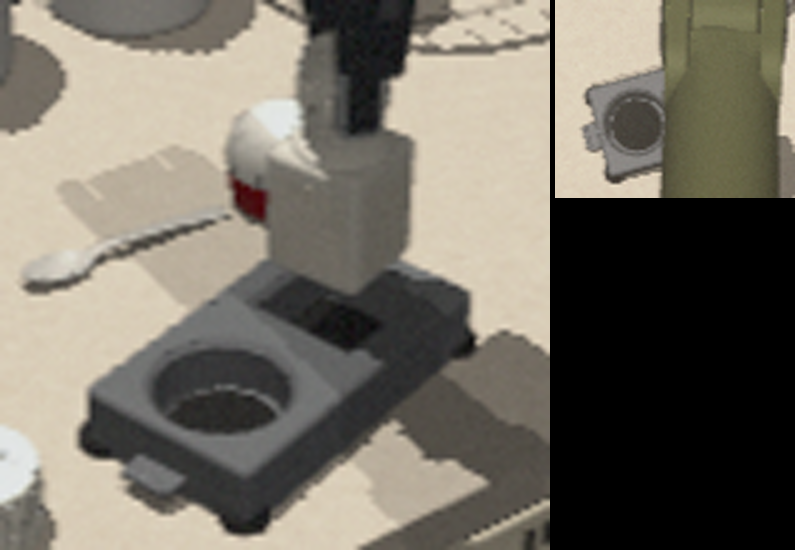

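The crop shows the bottle hanging over the square well. Its bottom corners are at crop px (268,252), (352,292) and (410,248). I'll project them and compare with the well.

```bash
python3 - <<'E'
from h import *
import pickle
s=pickle.load(open('s1.pkl','rb'))
C=np.array([[268,252],[352,292],[410,248]])/5+[225,185]
P=plane(s,C,.065);print(P.round(4),'diag centre',((P[0]+P[2])/2).round(4))
for e in(P[1]-P[0],P[2]-P[1]):print(np.linalg.norm(e).round(4),np.degrees(np.arctan2(e[1],e[0])).round(1))
W=plane(s,np.array([[318,437],[160,0]])[:1]/5+[225,185],.036)
# block side edges: left edge, right edge of top face
for a,b in(((92,392),(270,262)),((240,472),(380,368)),((240,472),(468,296)),((92,392),(240,472))):
    Q=plane(s,np.array([a,b])/5+[225,185],.036);e=Q[1]-Q[0];print('blk',Q.round(3).tolist(),np.linalg.norm(e).round(4),np.degrees(np.arctan2(e[1],e[0])).round(1))
E
```

```text
[[ 0.4679  0.0029]
 [ 0.4164 -0.012 ]
 [ 0.4301 -0.0595]] diag centre [ 0.449  -0.0283]
0.0536 -163.9
0.0495 -73.9
blk [[0.453, 0.118], [0.493, -0.017]] 0.1407 -73.3
blk [[0.363, 0.092], [0.389, -0.01]] 0.1051 -76.0
blk [[0.363, 0.092], [0.411, -0.084]] 0.1828 -74.9
blk [[0.453, 0.118], [0.363, 0.092]] 0.0931 -163.8
```

Request:
apply_moves(motion=[{"dx": 0.0005,"dy": 0.001,"dz": -0.012,"rx": 0,"ry": 0,"rz": 0,"hand": 1},{"dx": 0.0005,"dy": 0.001,"dz": -0.024,"rx": 0,"ry": 0,"rz": 0,"hand": 1},{"dx": 0.0005,"dy": 0.001,"dz": -0.028,"rx": 0,"ry": 0,"rz": 0,"hand": 1},{"dx": 0.0005,"dy": 0.001,"dz": -0.032,"rx": 0,"ry": 0,"rz": 0,"hand": 1},{"dx": 0.0005,"dy": 0.001,"dz": -0.036,"rx": 0,"ry": 0,"rz": 0,"hand": 1},{"dx": 0.0005,"dy": 0.001,"dz": -0.038,"rx": 0,"ry": 0,"rz": 0,"hand": 1}])

```text
time_s: 6.48
eef_pos: [0.4538, -0.0257, 0.117]
eef_rot: [2.568, 1.799, 0.002]
force: [-6.6, -6.6, 24.3]
width: 0.0445
grip_force: 86.2
```

Request:
apply_moves(motion=[{"dx": -0.001,"dy": -0.001,"dz": 0.002,"rx": 0,"ry": 0,"rz": 0,"hand": 1},{"dx": -0.002,"dy": -0.002,"dz": 0.002,"rx": 0,"ry": 0,"rz": 0,"hand": 1},{"dx": -0.002,"dy": -0.002,"dz": 0.001,"rx": 0,"ry": 0,"rz": 0,"hand": 1},{"dx": -0.002,"dy": -0.002,"dz": 0,"rx": 0,"ry": 0,"rz": 0,"hand": 1}])

```text
time_s: 6.82
eef_pos: [0.4529, -0.0273, 0.1173]
eef_rot: [2.567, 1.798, 0.006]
force: [-2.2, -3.3, 13.6]
width: 0.0452
grip_force: 84.8
```

```bash
python3 - <<'E'
from h import *
import pickle
s=shot('scene');pickle.dump(s,open('s2.pkl','wb'));st=arm.get_state();print(st['eef_pos'],st['eef_rot'],st['force'],st['moment'],st['width'])
cv2.imwrite('pics/chamf.png',cv2.resize(s['image'][195:285,240:330],(594,594),interpolation=cv2.INTER_CUBIC)[:,:,::-1])
E
```

```text
[ 0.45285931 -0.02728129  0.11725041] [2.56729951 1.79795559 0.00606709] [-1.75588751 -3.95107463 11.79547762] [-0.6440875   0.34888726  0.01432096] 0.044616507589074074
```

View pics/chamf.png

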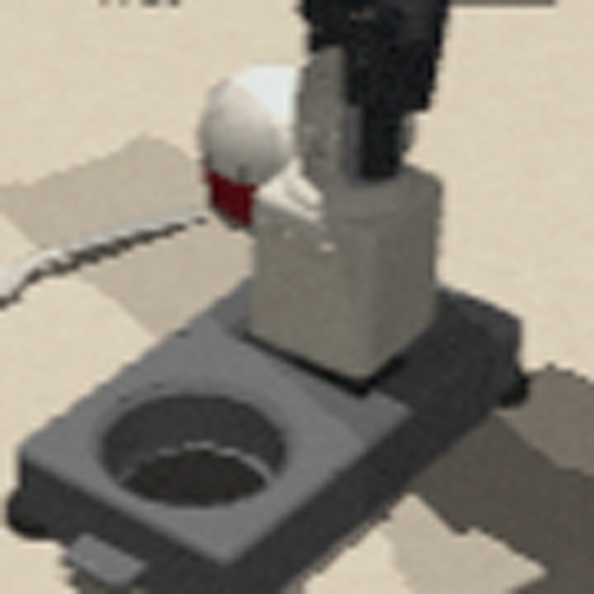

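The bottle rests on the chamfer. The dark gap on its +y side (crop px (245,335)–(365,390)) and the contact moment both say it is too far towards -y. I'll lift, shift +y and try again.

Request:
apply_moves(motion=[{"dx": 0.001,"dy": 0,"dz": 0.006,"rx": 0,"ry": 0,"rz": 0,"hand": 1},{"dx": 0.001,"dy": 0.003,"dz": 0.008,"rx": 0,"ry": 0,"rz": 0,"hand": 1},{"dx": 0.001,"dy": 0.006,"dz": 0.008,"rx": 0,"ry": 0,"rz": 0,"hand": 1},{"dx": 0.001,"dy": 0.006,"dz": 0.004,"rx": 0,"ry": 0,"rz": 0,"hand": 1},{"dx": 0.001,"dy": 0.006,"dz": 0,"rx": 0,"ry": 0,"rz": 0,"hand": 1},{"dx": 0.001,"dy": 0.006,"dz": -0.003,"rx": 0,"ry": 0,"rz": 0,"hand": 1},{"dx": 0.001,"dy": 0.006,"dz": -0.006,"rx": 0,"ry": 0,"rz": 0,"hand": 1}])

```text
time_s: 7.45
eef_pos: [0.4553, -0.025, 0.1159]
eef_rot: [2.562, 1.794, 0.0]
force: [-15.1, -17.6, 70.6]
width: 0.0446
grip_force: 91.1
```

```bash
python3 - <<'E'
from h import *
st=arm.get_state();print(st['eef_pos'],st['eef_rot'],st['force'],st['moment'])
E
```

```text
[ 0.45530231 -0.02496953  0.11593282] [2.56232227e+00 1.79353411e+00 1.94035001e-04] [-15.11108771 -17.5739477   70.55056874] [-2.83561849  4.23618443  0.20672931]
```

Too much force, so I'm lifting off to look closely from just above the mouth.

Request:
apply_moves(motion=[{"dx": 0.001,"dy": -0.003,"dz": 0.012,"rx": 0,"ry": 0,"rz": 0,"hand": 1},{"dx": 0.001,"dy": -0.003,"dz": 0.02,"rx": 0,"ry": 0,"rz": 0,"hand": 1},{"dx": 0.001,"dy": -0.003,"dz": 0.02,"rx": 0,"ry": 0,"rz": 0,"hand": 1},{"dx": 0.001,"dy": -0.003,"dz": 0.02,"rx": 0,"ry": 0,"rz": 0,"hand": 1},{"dx": 0.001,"dy": -0.003,"dz": 0.02,"rx": 0,"ry": 0,"rz": 0,"hand": 1}])

```text
time_s: 7.87
eef_pos: [0.4499, -0.0216, 0.1257]
eef_rot: [-2.57, -1.803, 0.003]
force: [-0.3, 0.1, -4.9]
width: 0.0449
grip_force: 83.3
```

```bash
python3 - <<'E'
from h import *
import pickle
s=shot('scene');pickle.dump(s,open('s3.pkl','wb'));st=arm.get_state();print(st['eef_pos'],st['eef_rot'],st['force'],st['moment'],st['width'])
g=cv2.resize(s['image'][195:285,240:330],(594,594),interpolation=cv2.INTER_CUBIC)
g=cv2.convertScaleAbs(g,alpha=1.6,beta=0)
cv2.imwrite('pics/lift2.png',g[:,:,::-1])
E
```

```text
[ 0.44993143 -0.0217433   0.12574362] [-2.56966295 -1.80318868  0.00300203] [-0.98149899  0.43019072 -4.59718495] [-0.01815887 -0.0111731   0.009708  ] 0.04463682635709911
```

View pics/lift2.png

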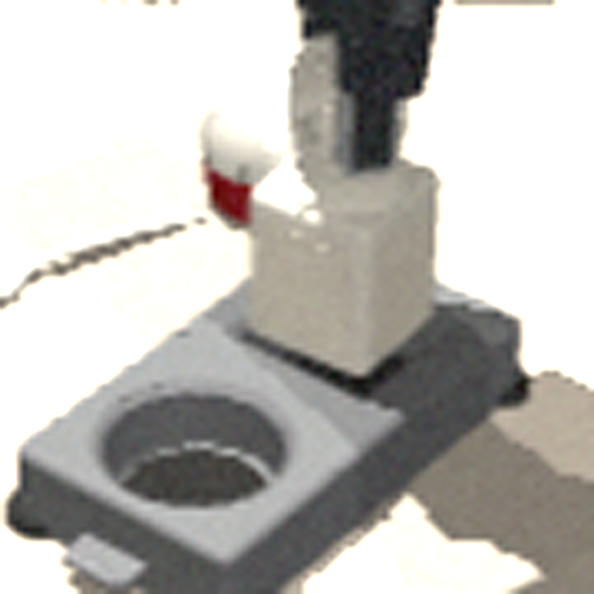

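```bash
python3 - <<'E'
from h import *
import pickle
s=pickle.load(open('s3.pkl','rb'));s0=pickle.load(open('scene0.pkl','rb'));t0=pickle.load(open('top0.pkl','rb'))
B=plane(s,np.array([[247,328],[360,378],[437,305]])/6.6+[240,195],.039);print('bottle',B.round(4).tolist(),((B[0]+B[2])/2).round(4))
for n,d,b,sd in(('S',s0,(272,228,316,262),(293,243)),('T',t0,(280,212,314,246),(297,230))):
  for th in(80,90,100):
    c=blob(d,b,0,th,sd).astype(np.float32); q=cv2.approxPolyDP(c,3.5,True)[:,0]
    bx=np.array([c[np.argmin(c@v)] for v in np.array([[1,0],[-1,0],[0,1],[0,-1]])],float)
    print(n,th,q.round(1).tolist(),(plane(d,bx,.036)*1000).round(1).tolist(),plane(d,[(bx[0]+bx[1])/2,(bx[2]+bx[3])/2],.036).round(4).tolist())
E
```

```text
bottle [[0.4656, 0.0078], [0.4152, -0.0096], [0.436, -0.0632]] [ 0.4508 -0.0277]
S 80 [[275.8999938964844, 245.89999389648438], [294.3999938964844, 254.89999389648438], [307.8999938964844, 243.89999389648438], [289.1000061035156, 235.39999389648438]] [[468.7, 10.4], [426.7, -61.5], [485.5, -44.3], [411.0, -3.7]] [[0.4477, -0.0254], [0.4472, -0.0234]]
S 90 [[275.1000061035156, 245.10000610351562], [294.3999938964844, 255.10000610351562], [309.8999938964844, 242.89999389648438], [288.3999938964844, 234.89999389648438]] [[473.3, 9.5], [428.0, -69.2], [488.5, -44.0], [409.9, -3.6]] [[0.4508, -0.0297], [0.448, -0.0232]]
S 100 [[273.6000061035156, 244.89999389648438], [294.3999938964844, 255.60000610351562], [310.6000061035156, 242.89999389648438], [289.1000061035156, 233.39999389648438]] [[473.7, 14.0], [426.1, -70.1], [492.9, -49.8], [408.2, -2.4]] [[0.45, -0.0279], [0.4492, -0.0253]]
T 80 [[302.6000061035156, 219.10000610351562], [285.3999938964844, 223.89999389648438], [290.3999938964844, 241.10000610351562], [306.8999938964844, 236.39999389648438]] [[472.1, 12.0], [433.1, -57.3], [488.4, -40.6], [417.0, -4.9]] [[0.4525, -0.0227], [0.4525, -0.0227]]
T 90 [[302.8999938964844, 218.60000610351562], [284.8999938964844, 223.60000610351562], [290.1000061035156, 241.60000610351562], [307.8999938964844, 236.39999389648438]] [[472.8, 13.7], [436.4, -61.2], [490.9, -42.2], [415.4, -4.2]] [[0.4546, -0.0239], [0.4529, -0.0231]]
T 100 [[303.3999938964844, 218.39999389648438], [284.1000061035156, 223.10000610351562], [289.6000061035156, 241.89999389648438], [308.6000061035156, 236.60000610351562]] [[474.4, 16.1], [432.4, -62.8], [491.6, -39.8], [414.5, -2.6]] [[0.4533, -0.0235], [0.4529, -0.0211]]
```

```bash
python3 - <<'E'
from h import *
import pickle
s=pickle.load(open('s3.pkl','rb'))
c=np.array([.4499,-.0217]);a=np.radians(16);R=np.array([[np.cos(a),-np.sin(a)],[np.sin(a),np.cos(a)]])
f=lambda p:((np.array(proj(s,p))-[240,195])*6.6).round(0)
for dx,dy in((1,1),(-1,1),(-1,-1)):
    k=c+R@np.array([dx,dy])*.0255   # rounded-corner silhouettes lie inside the sharp corner
    print((dx,dy),'top',f([*k,.109]),'bot',f([*k,.039]))
g=cv2.cvtColor(s['image'],cv2.COLOR_RGB2GRAY)
for v in range(222,256,3):print(v,g[v,272:312].tolist())
E
```

```text
(1, 1) top [242. 178.] bot [240. 327.]
(-1, 1) top [350. 228.] bot [344. 379.]
(-1, -1) top [431. 169.] bot [423. 318.]
222 [31, 29, 44, 74, 72, 91, 110, 136, 198, 218, 195, 193, 207, 160, 106, 102, 104, 102, 99, 100, 102, 102, 99, 98, 102, 102, 104, 104, 101, 97, 94, 99, 102, 105, 129, 185, 207, 207, 208, 207]
225 [46, 30, 29, 36, 28, 57, 116, 150, 165, 186, 200, 203, 182, 164, 178, 145, 108, 110, 107, 111, 111, 111, 110, 109, 109, 109, 108, 105, 101, 103, 101, 96, 97, 95, 149, 196, 205, 204, 206, 206]
228 [178, 134, 81, 68, 52, 60, 94, 104, 103, 108, 108, 110, 113, 119, 136, 155, 133, 109, 108, 105, 103, 99, 98, 100, 100, 100, 101, 97, 96, 96, 95, 97, 94, 95, 149, 197, 207, 207, 203, 204]
231 [179, 176, 177, 177, 176, 155, 122, 108, 104, 103, 104, 102, 104, 104, 105, 106, 102, 103, 101, 105, 103, 104, 108, 109, 102, 97, 96, 93, 94, 96, 92, 95, 95, 96, 174, 208, 207, 206, 208, 205]
234 [177, 176, 173, 176, 178, 156, 120, 104, 105, 106, 104, 105, 105, 108, 107, 105, 106, 104, 104, 103, 102, 104, 105, 105, 99, 96, 95, 96, 96, 92, 93, 94, 95, 112, 180, 206, 205, 208, 207, 210]
237 [176
[... 577 characters left out ...]
117, 94, 73, 50, 49, 52, 65, 90, 101, 104, 103, 102, 103, 106, 105, 105, 106, 106, 105, 104, 105, 103, 96, 93, 92, 93, 91, 74, 48, 49, 45, 53, 48, 43, 46, 44, 45, 47]
249 [116, 116, 115, 116, 117, 115, 109, 102, 98, 93, 68, 42, 38, 30, 29, 58, 87, 100, 103, 102, 104, 104, 105, 102, 99, 74, 40, 22, 25, 37, 39, 48, 45, 49, 49, 47, 48, 45, 50, 51]
252 [112, 114, 115, 116, 117, 114, 117, 115, 117, 119, 107, 100, 101, 99, 98, 87, 68, 37, 23, 18, 25, 20, 22, 21, 19, 18, 28, 43, 45, 46, 48, 44, 49, 47, 48, 49, 48, 53, 44, 45]
255 [53, 54, 59, 82, 97, 102, 105, 105, 106, 114, 116, 115, 116, 106, 100, 99, 98, 99, 99, 98, 100, 89, 63, 55, 56, 48, 45, 48, 48, 48, 46, 47, 49, 52, 45, 47, 45, 46, 47, 50]
```

```bash
cat > yaw.py <<'E'
from h import *
import pickle,sys
from scipy.ndimage import gaussian_filter1d as G
def edges(s,c,z,dz=(.02,.055)):
    g=cv2.cvtColor(s['image'],cv2.COLOR_RGB2GRAY).astype(float);E=[]
    for h in np.linspace(*dz,10):
        u,v=proj(s,[*c,z+h]); v=int(round(v)); a=int(u)-22; r=g[v,a:a+48]
        d=G(r,1.2,order=1)
        k=np.abs(d); m=len(k)//2
        L=np.argmax(k[:15])+a;Rr=m+6+np.argmax(k[m+6:])+a
        n=int(L-a)+6+np.argmin(d[int(L-a)+6:int(Rr-a)-5])+a
        E.append((L-u,n-u,Rr-u))
    return np.median(E,axis=0)
def model(s,c,z,yaw,r=.008):
    a=np.radians(yaw);R=np.array([[np.cos(a),-np.sin(a)],[np.sin(a),np.cos(a)]]);b=.028-r
    th=np.linspace(0,2*np.pi,145);sq=np.array([[np.sign(np.cos(t))*b+r*np.cos(t),np.sign(np.sin(t))*b+r*np.sin(t)] for t in th])@R.T+c
    U=[proj(s,[*p,z+.037])[0] for p in sq];u0=proj(s,[*c,z+.037])[0]
    k=c+R@np.array([-1,1])*(b+.707*r)
    return np.array([min(U)-u0,proj(s,[*k,z+.037])[0]-u0,max(U)-u0])
if __name__=='__main__':
    for f,c,z in(('s1',(.4512,-.0241),.065),('s3',(.4499,-.0217),.039)):
        s=pickle.load(open(f+'.pkl','rb'));c=np.array(c);e=edges(s,c,z);print(f,e.round(1))
        for y in(12,16,20,24):
            m=model(s,c,z,y);print(y,m.round(1),'near-mid',(m[1]-(m[0]+m[2])/2).round(2),'obs',e[1]-(e[0]+e[2])/2)
E
python3 yaw.py
```

```text
s1 [-20.4   5.6  15.6]
12 [-14.4   0.9  14.4] near-mid 0.93 obs 8.0
16 [-14.4   1.9  14.3] near-mid 1.98 obs 8.0
20 [-14.3   3.   14.2] near-mid 3.02 obs 8.0
24 [-14.1   4.   14. ] near-mid 4.04 obs 8.0
s3 [-13.7   5.3  15.3]
12 [-14.3   0.9  14.3] near-mid 0.9 obs 4.522540280755507
16 [-14.2   1.9  14.2] near-mid 1.94 obs 4.522540280755507
20 [-14.1   2.9  14. ] near-mid 2.96 obs 4.522540280755507
24 [-14.    3.9  13.8] near-mid 3.98 obs 4.522540280755507
```

The shading edge and corners suggest the bottle's yaw is several degrees past the well's, so it jams on yaw. I'll turn it back about 5° and 2 mm towards -y, then descend gently.

Request:
apply_moves(motion=[{"dx": 0,"dy": -0.002,"dz": 0,"rx": 0,"ry": 0,"rz": -0.05,"hand": 1},{"dx": 0,"dy": -0.002,"dz": 0,"rx": 0,"ry": 0,"rz": -0.09,"hand": 1},{"dx": 0,"dy": -0.002,"dz": -0.003,"rx": 0,"ry": 0,"rz": -0.09,"hand": 1},{"dx": 0,"dy": -0.002,"dz": -0.006,"rx": 0,"ry": 0,"rz": -0.09,"hand": 1},{"dx": 0,"dy": -0.002,"dz": -0.009,"rx": 0,"ry": 0,"rz": -0.09,"hand": 1},{"dx": 0,"dy": -0.002,"dz": -0.011,"rx": 0,"ry": 0,"rz": -0.09,"hand": 1},{"dx": 0,"dy": -0.002,"dz": -0.011,"rx": 0,"ry": 0,"rz": -0.09,"hand": 1}])

```text
time_s: 8.5
eef_pos: [0.4505, -0.0243, 0.1152]
eef_rot: [-2.649, -1.686, 0.002]
force: [0.3, -1.0, -3.8]
width: 0.045
grip_force: 89.0
```

```bash
cat > st.py <<'E'
from h import *
st=arm.get_state();F=st['force']+[0,0,4.5];M=st['moment'];rz=-.27
print('t',st['time_s'],st['eef_pos'].round(4),st['eef_rot'].round(3),'F',F.round(1),'M',M.round(2),'w',st['width'].round(4),'contact',((M[0]+rz*F[1])/F[2]).round(3),'(y)',((rz*F[0]-M[1])/F[2]).round(3),'(x)','q',st['q'].round(2))
E
python3 st.py
```

```text
Traceback (most recent call last):
  File "st.py", line 3, in <module>
    print('t',st['time_s'],st['eef_pos'].round(4),st['eef_rot'].round(3),'F',F.round(1),'M',M.round(2),'w',st['width'].round(4),'contact',((M[0]+rz*F[1])/F[2]).round(3),'(y)',((rz*F[0]-M[1])/F[2]).round(3),'(x)','q',st['q'].round(2))
                                                                                                           ^^^^^^^^^^^^^^^^^
AttributeError: 'float' object has no attribute 'round'
```

It slid past the earlier contact height with no force. Going on down.

Request:
apply_moves(motion=[{"dx": 0,"dy": 0,"dz": -0.004,"rx": 0,"ry": 0,"rz": 0,"hand": 1},{"dx": 0,"dy": 0,"dz": -0.008,"rx": 0,"ry": 0,"rz": 0,"hand": 1},{"dx": 0,"dy": 0,"dz": -0.012,"rx": 0,"ry": 0,"rz": 0,"hand": 1},{"dx": 0,"dy": 0,"dz": -0.015,"rx": 0,"ry": 0,"rz": 0,"hand": 1},{"dx": 0,"dy": 0,"dz": -0.018,"rx": 0,"ry": 0,"rz": 0,"hand": 1},{"dx": 0,"dy": 0,"dz": -0.02,"rx": 0,"ry": 0,"rz": 0,"hand": 1}])

```text
time_s: 9.0
eef_pos: [0.451, -0.0245, 0.0958]
eef_rot: [-2.651, -1.686, 0.001]
force: [0.8, -0.8, -3.8]
width: 0.0443
grip_force: 89.0
```

```bash
sed -i "s/st\['width'\].round(4)/round(st['width'],4)/" st.py; python3 st.py
```

```text
t 9.0 [ 0.451  -0.0245  0.0958] [-2.651e+00 -1.686e+00  1.000e-03] F [ 0.8 -0.8  0.7] M [-0.14 -0.01  0.02] w 0.0443 contact 0.088 (y) -0.316 (x) q [ 0.66  0.05 -0.67  2.06  0.04  1.04 -0.47]
```

Request:
apply_moves(motion=[{"dx": 0,"dy": 0,"dz": -0.002,"rx": 0,"ry": 0,"rz": 0,"hand": 1},{"dx": 0,"dy": 0,"dz": -0.004,"rx": 0,"ry": 0,"rz": 0,"hand": 1},{"dx": 0,"dy": 0,"dz": -0.006,"rx": 0,"ry": 0,"rz": 0,"hand": 1},{"dx": 0,"dy": 0,"dz": -0.008,"rx": 0,"ry": 0,"rz": 0,"hand": 1},{"dx": 0,"dy": 0,"dz": -0.008,"rx": 0,"ry": 0,"rz": 0,"hand": 1}], squeeze=100)

```text
time_s: 9.42
eef_pos: [0.4519, -0.0244, 0.0901]
eef_rot: [2.65, 1.685, -0.0]
force: [-4.8, -0.8, 12.3]
width: 0.0446
grip_force: 104.0
```

```bash
python3 st.py
```

```text
t 9.4167 [ 0.4519 -0.0244  0.0901] [ 2.65   1.685 -0.   ] F [-4.8 -0.8 16.8] M [-0.08  1.11 -0.05] w 0.0446 contact 0.009 (y) 0.012 (x) q [ 0.65  0.06 -0.67  2.07  0.05  1.03 -0.48]
```

Request:
apply_moves(motion=[{"dx": 0,"dy": 0,"dz": -0.001,"rx": 0,"ry": 0,"rz": 0,"hand": 1},{"dx": 0,"dy": 0,"dz": -0.0015,"rx": 0,"ry": 0,"rz": 0.05,"hand": 1},{"dx": 0,"dy": 0,"dz": -0.0015,"rx": 0,"ry": 0,"rz": 0.12,"hand": 1},{"dx": 0,"dy": 0,"dz": -0.0015,"rx": 0,"ry": 0,"rz": 0.19,"hand": 1},{"dx": 0,"dy": 0,"dz": -0.0015,"rx": 0,"ry": 0,"rz": 0.26,"hand": 1},{"dx": 0,"dy": 0,"dz": -0.0015,"rx": 0,"ry": 0,"rz": 0.33,"hand": 1},{"dx": 0,"dy": 0,"dz": -0.0015,"rx": 0,"ry": 0,"rz": 0.4,"hand": 1}])

```text
time_s: 10.0
eef_pos: [0.4536, -0.0247, 0.0896]
eef_rot: [2.258, 2.179, 0.003]
force: [-2.7, -0.8, 12.9]
width: 0.0445
grip_force: 104.2
```

```bash
python3 st.py
```

```text
t 10.0 [ 0.4536 -0.0247  0.0896] [2.258 2.179 0.003] F [-2.7 -0.8 17.4] M [-0.02  0.66 -0.19] w 0.0445 contact 0.012 (y) 0.004 (x) q [ 0.67  0.06 -0.69  2.07  0.05  1.02 -0.08]
```

Request:
apply_moves(motion=[{"dx": 0,"dy": 0,"dz": 0,"rx": 0,"ry": 0,"rz": 0.1,"hand": 1},{"dx": 0,"dy": 0,"dz": 0,"rx": 0,"ry": 0,"rz": 0.2,"hand": 1},{"dx": 0,"dy": 0,"dz": 0,"rx": 0,"ry": 0,"rz": 0.3,"hand": 1},{"dx": 0,"dy": 0,"dz": 0,"rx": 0,"ry": 0,"rz": 0.4,"hand": 1},{"dx": 0,"dy": 0,"dz": 0,"rx": 0,"ry": 0,"rz": 0.5,"hand": 1},{"dx": 0,"dy": 0,"dz": 0,"rx": 0,"ry": 0,"rz": 0.6,"hand": 1},{"dx": 0,"dy": 0,"dz": 0,"rx": 0,"ry": 0,"rz": 0.7,"hand": 1},{"dx": 0,"dy": 0,"dz": 0,"rx": 0,"ry": 0,"rz": 0.8,"hand": 1}])

```text
time_s: 10.67
eef_pos: [0.4531, -0.0247, 0.0895]
eef_rot: [1.229, 2.888, -0.0]
force: [-4.2, -0.4, 14.9]
width: 0.0447
grip_force: 104.3
```

```bash
python3 st.py
```

```text
t 10.6667 [ 0.4531 -0.0247  0.0895] [ 1.229  2.888 -0.   ] F [-4.2 -0.4 19.4] M [-0.11  0.98 -0.16] w 0.0447 contact -0.0 (y) 0.008 (x) q [ 0.71  0.07 -0.72  2.07  0.05  1.02  0.72]
```

Request:
apply_moves(motion=[{"dx": 0,"dy": 0,"dz": 0.004,"rx": 0,"ry": 0,"rz": 0,"hand": 1},{"dx": 0,"dy": 0,"dz": 0.008,"rx": 0,"ry": 0,"rz": 0,"hand": 1},{"dx": 0,"dy": 0,"dz": 0.012,"rx": 0,"ry": 0,"rz": 0,"hand": 1},{"dx": 0,"dy": 0,"dz": 0.016,"rx": 0,"ry": 0,"rz": 0,"hand": 1},{"dx": 0,"dy": 0,"dz": 0.016,"rx": 0,"ry": 0,"rz": 0,"hand": 1},{"dx": 0,"dy": 0,"dz": 0.016,"rx": 0,"ry": 0,"rz": 0,"hand": 1}])

```text
time_s: 11.17
eef_pos: [0.4517, -0.0245, 0.1031]
eef_rot: [1.236, 2.887, 0.0]
force: [-0.2, -1.3, 1.2]
width: 0.0446
grip_force: 102.3
```

```bash
python3 st.py
```

```text
t 11.1667 [ 0.4517 -0.0245  0.1031] [1.236 2.887 0.   ] F [-0.2 -1.3  5.7] M [-0.22 -0.18 -0.02] w 0.0446 contact 0.021 (y) 0.042 (x) q [ 0.71  0.04 -0.72  2.06  0.03  1.05  0.74]
```

The wrist force is about 0, so only the cap is coming up. Lifting on.

Request:
apply_moves(motion=[{"dx": 0,"dy": 0,"dz": 0.006,"rx": 0,"ry": 0,"rz": 0,"hand": 1},{"dx": 0,"dy": 0,"dz": 0.014,"rx": 0,"ry": 0,"rz": 0,"hand": 1},{"dx": 0,"dy": 0,"dz": 0.024,"rx": 0,"ry": 0,"rz": 0,"hand": 1},{"dx": 0,"dy": 0,"dz": 0.034,"rx": 0,"ry": 0,"rz": 0,"hand": 1},{"dx": 0,"dy": 0,"dz": 0.042,"rx": 0,"ry": 0,"rz": 0,"hand": 1},{"dx": 0,"dy": 0,"dz": 0.045,"rx": 0,"ry": 0,"rz": 0,"hand": 1},{"dx": 0,"dy": 0,"dz": 0.045,"rx": 0,"ry": 0,"rz": 0,"hand": 1},{"dx": 0,"dy": 0,"dz": 0.045,"rx": 0,"ry": 0,"rz": 0,"hand": 1}])

```text
time_s: 11.83
eef_pos: [0.4513, -0.0245, 0.148]
eef_rot: [1.236, 2.888, -0.0]
force: [-0.1, 0.3, -1.0]
width: 0.0443
grip_force: 102.3
```

```bash
python3 st.py; python3 - <<'E'
from h import *
s=shot('scene')
g=s['image'][150:285,180:340]
cv2.imwrite('pics/final.png',cv2.resize(g,(704,594),interpolation=cv2.INTER_CUBIC)[:,:,::-1])
E
```

```text
t 11.8333 [ 0.4513 -0.0245  0.148 ] [ 1.236  2.888 -0.   ] F [-0.1  0.3  3.5] M [-0.   -0.01  0.03] w 0.0443 contact -0.023 (y) 0.013 (x) q [ 0.73 -0.02 -0.71  2.01 -0.01  1.15  0.78]
```

View pics/final.png

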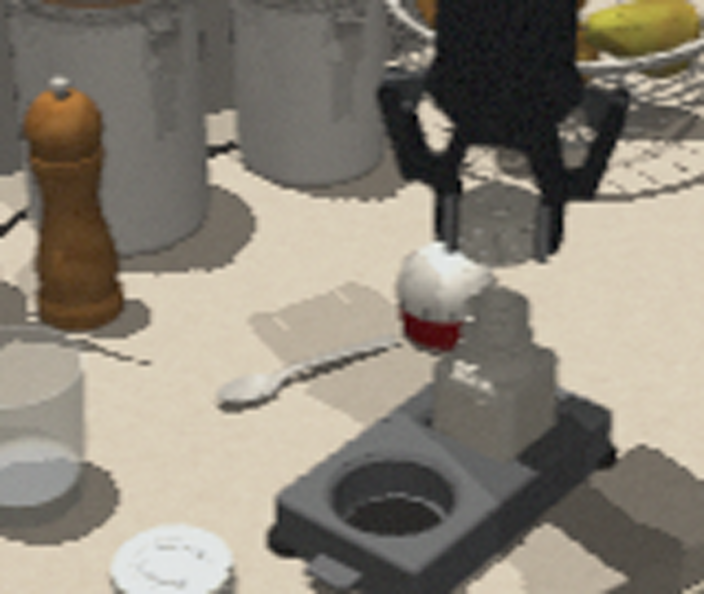

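The picture shows the open bottle standing down in the square well (body at crop px (495,400), bare neck at (500,310)). The cap is held in the fingers straight above it, at (495,220). Handing in.

```bash
python3 -c "
from plant import arm
print(arm.sign_off())"
```

```text
the job is handed in; nothing more can be done
None
```

The job is handed in at about 12 s of robot time: the bottle is open in the square well, and the cap is held about 3.5 cm straight above it. On the way in, the bottle jammed on the well's edge with a peak wrist reading of about 71 N; turning it back about 5° cleared it.

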